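# Box up salvaged heat sinks in a locked stack of totes

### The arm

A 6-joint arm with a two-finger parallel gripper is mounted at the origin on the work surface. World frame = base frame: x ahead of the robot, y to its left, z up, the work surface at z = 0. Lengths are in m, angles in rad, forces in N, time in s.
With the tool pointing down it reaches from about 0.25 to 0.8 m from the base axis. Payload 8.5 kg.
Tool frame: the origin (TCP) lies between the finger pads; the fingertips stand 8 mm ahead of it and the grasp point (between the pads) lies 11 mm behind it; z points along the fingers, y is the line along which they close (so a half turn about z gives the same grasp; the last joint's range is limited). The gripper opens to 85 mm and grips with 20 to 120 N. Pads are 22 mm wide; open, the fingers measure 114 mm over their backs; the gripper's body (76 mm by 85 mm) begins 54 mm behind the grasp point. The pads swing forward as they close: fully open they stand 13 mm farther back than shut.
Start: joints at [1.122, 0.238, -0.013, 1.319, 0, 1.571], TCP at [0.228, 0.473, 0.239] pointing down, gripper open.
Joint ranges: [-2.66, 2.66], [-1.03, 1.9], [-1.14, 1.46], [-1.82, 2.27], [-1.45, 1.34], [-3.14, 3.14]. Speed limits (rad/s): [2.22, 2.22, 2.79, 3.14, 3.14, 3.14].

### API

Orientations are given as a unit quaternion [w, x, y, z].
In Python, from cell import ctrl gives the robot as it stands. The module is installed in compiled form; this text tells all that it offers.
- The arm moves only by the shell command python3 -m creep 'ROWS' [OPENING] [FORCE]. ROWS is text: rows parted by semicolons, each of 4 numbers parted by spaces: the shift along the tool's x, y, z in units of 0.03 m (1.0 is 0.03 m), then the turn about the tool's z in units of 0.1 rad (1.0 is 0.1 rad). A call has exactly 8 rows; each row shifts and turns the commanded pose from where the row before left it, along the tool's axes as they then stand; what a row does not reach is not made up. A row lasts 1/12 s, in which the tool goes at most 41.7 mm and 7.16 degrees, less where a joint would pass 70% of its speed; a pose out of reach is approached as far as the arm can. A call with a number of a shift or a turn outside -1 to 1 is refused whole. A call with a gripper value outside its range is refused whole. OPENING is the opening, from 0 (shut) to 1 (fully open), set as the call begins (- or left out, the last holds). The fingers move at their own pace and stop on an object; FORCE is the grip in N (left out, the last holds). Time passes only in rows, so rows that do not move let the fingers close, or fill a call up. It gives the time, the measured TCP pose, the force, the opening and the grip force at its end, in the units of the state.
- ctrl.state(): the state, without advancing time (a new reading comes with each control period).
- ctrl.capture(name): name is "scene" or "top" or "wrist"; returns a dict with "pixels" (480x640x3 uint8, blue, green, red), "fovy" (degrees; the focal length in pixels is half the picture's height over the tangent of half this angle, whatever the lens; pixels are square), "cx", "cy" (the principal point, pixels), "view" (4x4, takes a point from world to camera coordinates). Camera axes: x right, y up, looking along -z (the intrinsics and any distortion apply to the point x, -y, -z); pixel columns grow to the right and rows downward; lengths in m; the calibration is good to about 2 mm. A picture is of the moment at which its call begins. There is no depth.
- ctrl.hand_in(): hands the job in; it is judged then, once.
The state is a dict: "time": time; "qpos": joint angles; "dq": joint speeds; "tau": joint torques, N m; "tool_pos": TCP position; "orientation": TCP orientation; "ft_force": force on the tool from outside, world axes, zero at the start; "wrist_torque": the same for the moment, N m; "width": finger opening in m; "grip_force": force on a finger pad.
Only numpy, scipy, OpenCV 4.12 (cv2) and the standard library are available. Lean on these libraries where they do the work, as an engineer would, in place of code of your own. Each camera call takes 0.05 s, during which the arm holds its last target. There are 200 camera calls.

### The job

First lock the bottom tote to its dock: pull the red index knob up, turn it a quarter turn until its orange tongue lies over the tote's orange lug, and let it snap down into that notch. Then stand every heat sink upright in the bottom and middle totes, one to a compartment, and build the stack from the two blue totes, each turned so that its yellow end is opposite to that of the tote below and it stands on the saddles instead of nesting; the top tote stays empty as the cover. Leave the other things on the bench alone.

Things in the scene. Friction and masses are not known exactly. Their poses are not given: they have to be found in the camera images.
- dock: grey stacking dock fixed to the bench, plate 10 mm thick, with the grey bottom tote fixed on it: same shape as tote_a and tote_b, underside 10 mm above the bench, centred on the dock's origin, long side along the dock's x, yellow end at the dock's +x end. Origin on the bench under the middle of that tote. The index knob stands 145 mm from the origin along +x.
- bottom_mark (a point): rim of the bottom tote's yellow end (dock x = 95 mm, 90 mm above the bench)
- knob_grip (a point): grip point on the vertical axis of the red index knob, 76 mm above the bench when down. The grip is a red bar 56 mm long, 14 mm thick, 30 mm high (59 to 89 mm above the bench). An orange tongue under the bar points along the bar; the point's y axis is the tongue's direction.
- knob (a joint): turn of the knob, rad, counter-clockwise from above: 0 = open notch (tongue along the dock's +y), 1.57 = locked notch (tongue along the dock's -x, over the orange lug of the bottom tote); stops at both. A pin keeps it from turning unless it is pulled up more than 7 mm; never force it round.
- plunger (a joint): how far the knob is pulled up, m: 0 = snapped down, 0.014 = stop. A spring pulls it down with 6 N, rising to 13 N at the stop. Let go between the notches it stays up on a ring (about 0.007).
- tote_a: blue stack-nest tote, 194 (x) x 124 (y) x 80 mm, 0.28 kg; origin at the centre of its underside, z up; its +x end is bright yellow. Lifted by the web across its centre: 8 mm thick (x), 76 mm long (y), top 46 mm up. The web parts two compartments (floors 80 x 76 mm, 4 mm thick, centres at x = +44 and -44 mm); above 40 mm the tote widens to 188 x 118 mm inside.
- tote_b: blue tote like tote_a. At the start it is nested in tote_a (46 mm higher, same facing).
- tote_a_mark (a point): rim of tote_a's yellow end, 95 mm along its x, 80 mm up. With yellow ends at opposite ends a tote's grey feet stand on the black saddles of the tote below, 72 mm up (stacked; play 7 mm lengthwise, 5 mm sideways either way). With both at the same end it drops on to the web, 46 mm up, or on to the contents (nested).
- tote_b_mark (a point): rim of tote_b's yellow end, 95 mm along its x, 80 mm up
- sink1: aluminium finned processor heat sink, 0.22 kg: base plate 60 (x) x 56 (y) x 8 mm, above it a block of thin fins 30 mm thick (x) x 56 mm (y), up to 60 mm. Origin at the centre of its underside, z up. It may be absent; at most four.
- sink2: aluminium finned processor heat sink, 0.22 kg: base plate 60 (x) x 56 (y) x 8 mm, above it a block of thin fins 30 mm thick (x) x 56 mm (y), up to 60 mm. Origin at the centre of its underside, z up. It may be absent; at most four.
- sink3: aluminium finned processor heat sink, 0.22 kg: base plate 60 (x) x 56 (y) x 8 mm, above it a block of thin fins 30 mm thick (x) x 56 mm (y), up to 60 mm. Origin at the centre of its underside, z up. It may be absent; at most four.
- sink4: aluminium finned processor heat sink, 0.22 kg: base plate 60 (x) x 56 (y) x 8 mm, above it a block of thin fins 30 mm thick (x) x 56 mm (y), up to 60 mm. Origin at the centre of its underside, z up. It may be absent; at most four.
- drive2: hard drive, 147 x 102 x 26 mm, bystander
- brush: dusting brush 140 mm long, bystander
Mind the look-alikes: they are no part of the job. Leave any green look-alike of the tote_a alone.

How it is judged:
By the outcome, as a careful person would: the job done as asked, in the order asked, and still so for the second after the job is handed in, with the robot touching nothing.
Of sink1, sink2, sink3, sink4 only 2 to 4 are there at a start; the rules pass over those that are not, and their reading is None.
At some moment in a run one of sink1, sink2, sink3, sink4 may be knocked a few centimetres aside while the robot is not near it.
It also fails if it takes over 210 s, if anything falls off the work surface, if the arm or the gripper's body presses on something with over 40 N, if the wrist force passes 120 N, or if a joint passes its speed limit or range.

## Working session

There is one attempt and no reset: what is moved stays moved. The work goes in short steps, Python scripts to look and compute and a shell command to move; the robot and the scene stay as the last step left them, time stands still between calls to the robot, and variables do not carry over. Pictures are saved under pics/ and viewed, at most 14 in all, crops included, and the job is handed in when it is done.

```bash
mkdir -p pics; ls; cat > h.py <<'E'
import numpy as np, cv2
from cell import ctrl
def cap(n,f=None):
    c=ctrl.capture(n)
    if f: cv2.imwrite('pics/'+f+'.png',c['pixels'])
    return c
def ray(c,u,v):
    f=240/np.tan(np.radians(c['fovy'])/2)
    V=np.array(c['view']); R=V[:3,:3]; o=-R.T@V[:3,3]
    d=R.T@np.array([(u-c['cx'])/f,-(v-c['cy'])/f,-1]); return o,d
def at(c,u,v,z):
    o,d=ray(c,u,v); return o+d*(z-o[2])/d[2]
def proj(c,p):
    f=240/np.tan(np.radians(c['fovy'])/2)
    V=np.array(c['view']); q=V[:3,:3]@np.array(p)+V[:3,3]
    return c['cx']+f*q[0]/-q[2], c['cy']-f*q[1]/-q[2]
E
python3 - <<'E'
from h import *
for n in ('top','scene'):
    c=cap(n,n+'0'); print(n,c['fovy'],c['cx'],c['cy'],np.round(c['view'],3).tolist(),[k for k in c])
print(ctrl.state())
E
```

```text
pics
top 43.65287973746522 320.8077885745741 228.23281759628557 [[0.019, -1.0, 0.005, -0.008], [0.998, 0.02, 0.067, -0.427], [-0.067, 0.004, 0.998, -1.624], [0.0, 0.0, 0.0, 1.0]] ['pixels', 'fovy', 'cx', 'cy', 'view']
scene 49.66238936896295 319.9641095044648 237.00453380748382 [[-0.015, 1.0, 0.001, 0.032], [-0.784, -0.012, 0.621, 0.289], [0.621, 0.008, 0.784, -1.568], [0.0, 0.0, 0.0, 1.0]] ['pixels', 'fovy', 'cx', 'cy', 'view']
{'time': 0.1, 'qpos': array([ 1.12204712e+00,  2.38716706e-01, -1.41527504e-02,  1.31921369e+00,
        8.51385057e-06,  1.57081101e+00]), 'dq': array([-0.00018539, -0.00140674,  0.00116322, -0.00019707,  0.00055932,
       -0.00016612]), 'tau': array([-6.49467183e-04, -5.39723110e+01,  3.46995986e+01,  1.33884183e-02,
       -1.66701631e-05, -1.40675814e-05]), 'tool_pos': array([0.22760645, 0.47269568, 0.23875075]), 'orientation': array([-1.47302313e-04,  2.22503797e-01,  9.74931611e-01, -6.26336300e-04]), 'ft_force': array([-0.31245225,  0.29066228,  0.42372846]), 'wrist_torque': array([ 0.00161363, -0.02420226, -0.00747878]), 'grip_force': 0.0, 'width': 0.08565351453731423}
```

View pics/top0.png

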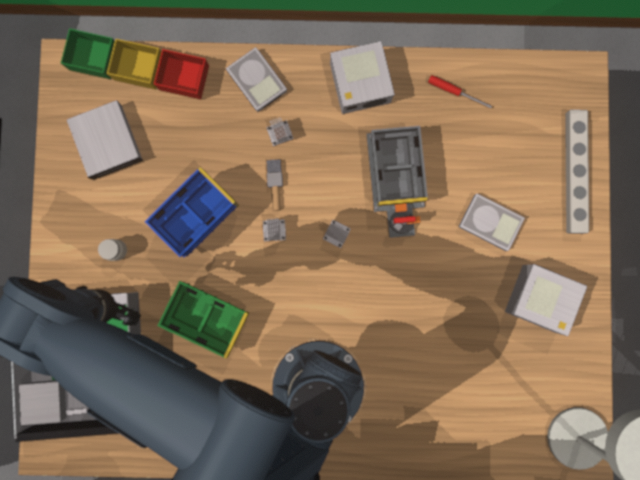

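View pics/scene0.png

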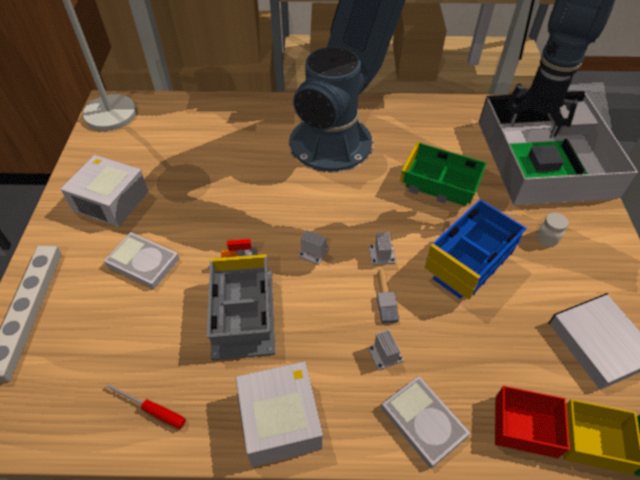

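Top view: grey tote (398,165) with yellow end at bottom and knob (403,220); blue totes (192,212); sinks at (280,132), (274,230), (337,233); the green tote is the look-alike. The scene view shows the same three sinks. Next, zoomed crops.

```bash
python3 - <<'E'
from h import *
a=cv2.imread('pics/top0.png'); b=cv2.imread('pics/scene0.png')
A=cv2.resize(a[110:270,240:440],None,fx=3,fy=3,interpolation=cv2.INTER_CUBIC)
B=cv2.resize(b[225:375,200:420],None,fx=3.6,fy=3.6,interpolation=cv2.INTER_CUBIC)
cv2.imwrite('pics/A.png',A);cv2.imwrite('pics/B.png',B)
c=ctrl.capture('top')
for n,u,v,z in [('rim yel L',380,203,.09),('rim yel R',426,200,.09),('rim far L',370,129,.09),('rim far R',420,127,.09),('knob',403,220,.085),('s1',280,132,.06),('s2',274,230,.06),('s3',337,233,.06),('blue',192,212,.12),('bl',203,171,.126),('br',235,205,.126),('l1',148,221,.126),('l2',184,255,.126)]: print(n,np.round(at(c,u,v,z),3))
E
```

```text
rim yel L [ 0.491 -0.153  0.09 ]
rim yel R [ 0.501 -0.273  0.09 ]
rim far L [ 0.687 -0.124  0.09 ]
rim far R [ 0.695 -0.256  0.09 ]
knob [ 0.448 -0.214  0.085]
s1 [0.681 0.115 0.06 ]
s2 [0.417 0.125 0.06 ]
s3 [ 0.412 -0.043  0.06 ]
blue [0.455 0.331 0.12 ]
bl [0.56  0.305 0.126]
br [0.475 0.221 0.126]
l1 [0.429 0.441 0.126]
l2 [0.345 0.346 0.126]
```

View pics/A.png

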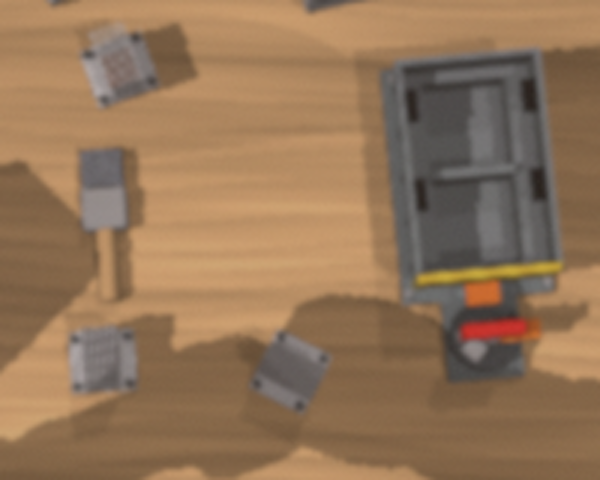

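View pics/B.png

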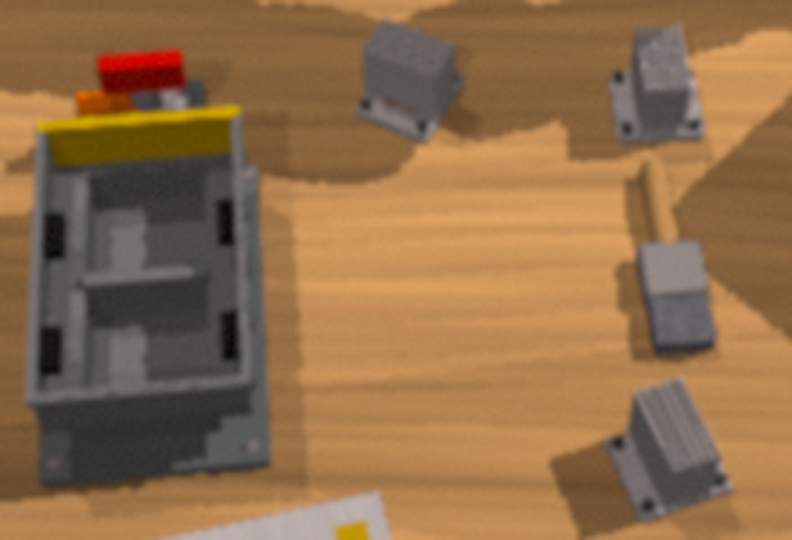

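Crops show all three sinks upright, with clear fin-block directions, and the knob tongue pointing right (dock +y). Setting up a planning helper, then moving over the knob for a wrist view.

```bash
cat >> h.py <<'E'
def yaw():
    w,x,y,z=ctrl.state()['orientation']
    return np.arctan2(1-2*(x*x+z*z),2*(x*y-w*z))  # yaw of tool y
def go(x,y,z,yw=None):
    "units: turn first, then shift in turned tool axes"
    s=ctrl.state(); c=yaw(); yw=c if yw is None else yw
    t=-((yw-c+np.pi)%(2*np.pi)-np.pi)/.1; 
    ty=np.array([np.cos(yw),np.sin(yw)]); tx=np.array([-np.sin(yw)*-1,np.cos(yw)*-1])*-1
    d=np.array([x,y,z])-s['tool_pos']
    j1=np.arctan2(y,x)
    print('t=%.2f pos'%s['time'],np.round(s['tool_pos'],4),'yaw %.3f'%c,'q6 now %.2f then %.2f'%(s['qpos'][5],np.pi/2+j1-(c-t*.1)),
     '| turn %.2f shift x %.2f y %.2f z %.2f (before turn: x %.2f y %.2f)'%(t,d[:2]@tx/.03,d[:2]@ty/.03,-d[2]/.03,d[:2]@[-np.sin(c),np.cos(c)]/.03,d[:2]@[np.cos(c),np.sin(c)]/.03),'F',np.round(s['ft_force'],1),'w %.4f'%s['width'])
E
python3 - <<'E'
from h import *
go(.449,-.218,.24,.1)
E
```

```text
t=0.15 pos [0.2277 0.4727 0.2388] yaw 1.122 q6 now 1.57 then 1.02 | turn 10.22 shift x -23.65 y 5.04 z -0.04 (before turn: x -16.64 y -17.54) F [-0.3  0.7 -0.9] w 0.0855
```

```bash
python3 -m creep '-.93 -.97 0 0;-.93 -.97 0 0;-.93 -.97 0 0;-.93 -.97 0 0;-.93 -.97 0 0;-.93 -.97 0 0;-.93 -.97 0 0;-.93 -.97 0 0' 1 40
python3 -m creep '-.93 -.97 0 0;-.93 -.97 0 0;-.93 -.97 0 0;-.93 -.97 0 0;-.93 -.97 0 0;-.93 -.97 0 0;-.93 -.97 0 0;-.93 -.97 0 0'
python3 -m creep '-.9 -.95 0 0;-.9 -.95 0 0;0 0 0 1;0 0 0 1;0 0 0 1;0 0 0 1;0 0 0 1;0 0 0 1' .4
python3 -m creep '0 0 0 1;0 0 0 1;0 0 0 1;0 0 0 1;0 0 0 .2;0 0 0 0;0 0 0 0;0 0 0 0'
python3 - <<'E'
from h import *
go(.449,-.218,.24,.1)
c=cap('wrist','w1'); print(np.round(c['view'],3).tolist(),c['fovy'],c['cx'],c['cy'])
E
```

```text
time: 0.82
tool_pos: [0.3277, 0.1646, 0.2393]
orientation: [0.0, 0.222, 0.975, 0.0]
ft_force: [1.4, 1.1, 0.9]
width: 0.0853
grip_force: 0.0
time: 1.48
tool_pos: [0.4279, -0.1424, 0.2393]
orientation: [0.0, 0.223, 0.975, 0.0]
ft_force: [0.9, 1.7, -0.4]
width: 0.0853
grip_force: 0.0
time: 2.15
tool_pos: [0.4517, -0.215, 0.239]
orientation: [-0.0, 0.503, 0.864, -0.0]
ft_force: [0.3, -0.5, -0.5]
width: 0.0343
grip_force: 0.0
time: 2.82
tool_pos: [0.4518, -0.215, 0.2393]
orientation: [-0.0, 0.669, 0.743, -0.0]
ft_force: [-0.2, 0.3, 0.2]
width: 0.0343
grip_force: 0.0
t=2.82 pos [ 0.4518 -0.215   0.2393] yaw 0.104 q6 now 1.02 then 1.02 | turn 0.04 shift x -0.09 y -0.10 z -0.02 (before turn: x -0.09 y -0.10) F [-0.2  0.3  0.2] w 0.0343
[[0.995, 0.103, -0.0, -0.427], [-0.099, 0.954, -0.282, 0.287], [-0.029, 0.28, 0.959, -0.306], [0.0, 0.0, 0.0, 1.0]] 65.11487272206814 315.29261527706217 235.9821922740444
```

View pics/w1.png

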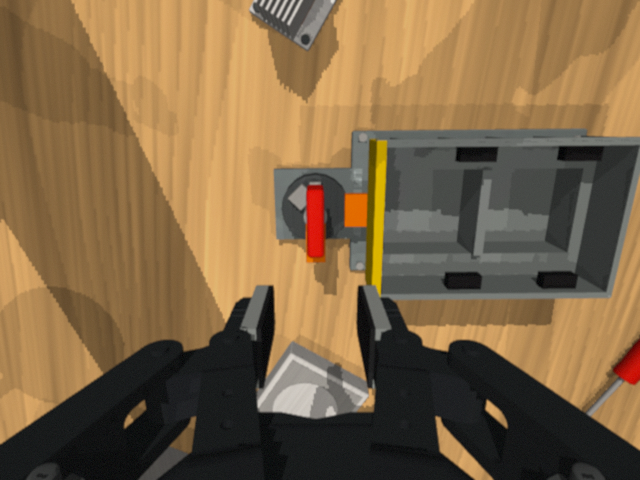

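Wrist view: bar top from (316,187) to (316,256); yellow rim from (378,140) to (378,297); far rim ends near (640,137) and (608,297).

```bash
python3 - <<'E'
from h import *
c=ctrl.capture('wrist')
P=lambda u,v,z:np.round(at(c,u,v,z),4)
print('bar',P(316,187,.089),P(316,256,.089))
print('yel',P(371,141,.09),P(371,297,.09),P(387,141,.09),P(383,297,.09),'far',P(642,139,.09),P(608,298,.09))
img=c['pixels'].astype(int)
m=((img[...,2]>180)&(img[...,1]<50)&(img[...,0]<60)).astype(np.uint8); m[:,400:]=0
ys,xs=np.where(m);print(xs.min(),xs.max(),ys.min(),ys.max(),cv2.minAreaRect(np.c_[xs,ys].astype(np.float32)))
E
```

```text
bar [ 0.4496 -0.1886  0.089 ] [ 0.4553 -0.244   0.089 ]
yel [ 0.4862 -0.1506  0.09  ] [ 0.5043 -0.2747  0.09  ] [ 0.4978 -0.1494  0.09  ] [ 0.5141 -0.2736  0.09  ] far [ 0.6834 -0.1288  0.09  ] [ 0.6996 -0.2553  0.09  ]
307 322 190 256 ((314.6146545410156, 222.97140502929688), (66.26028442382812, 14.866908073425293), 88.53119659423828)
```

```bash
python3 -m creep '-.07 0 .7 -.1;0 0 .8 0;0 0 .8 0;0 0 .8 0;0 0 .8 0;0 0 .8 0;0 0 .6 0;0 0 .3 0' .4 60
python3 -m creep '0 0 0 0;0 0 0 0;0 0 0 0;0 0 0 0;0 0 0 0;0 0 0 0;0 0 0 0;0 0 0 0' 0 80
python3 -c "
from h import *
go(.4515,-.217,.071)"
```

```text
time: 3.58
tool_pos: [0.4509, -0.2165, 0.0692]
orientation: [-0.001, 0.666, 0.746, -0.0]
ft_force: [-0.6, -0.1, -0.3]
width: 0.0341
grip_force: 0.0
time: 4.25
tool_pos: [0.4519, -0.2171, 0.0715]
orientation: [-0.0, 0.666, 0.746, -0.0]
ft_force: [-2.6, 1.0, -4.7]
width: 0.0124
grip_force: 79.5
t=4.25 pos [ 0.4519 -0.2171  0.0715] yaw 0.112 q6 now 1.01 then 1.01 | turn -0.00 shift x 0.00 y -0.01 z 0.02 (before turn: x 0.00 y -0.01) F [-2.6  1.  -4.7] w 0.0124
```

```bash
python3 -m creep '0 0 -.1 0;0 0 -.1 0;0 0 -.1 0;0 0 -.1 0;0 0 0 0;0 0 0 0;0 0 0 0;0 0 0 0' 0 80
```

```text
time: 4.92
tool_pos: [0.4519, -0.217, 0.0831]
orientation: [-0.0, 0.666, 0.746, -0.0]
ft_force: [-2.0, 1.2, -12.8]
width: 0.0124
grip_force: 78.4
```

```bash
python3 -m creep '0 0 0 -.8;0 0 0 -.8;0 0 0 -.8;0 0 0 -.8;0 0 0 -.8;0 0 0 -.8;0 0 0 0;0 0 0 0'
python3 -c "
from h import *
go(.4515,-.217,.071);print(ctrl.state()['wrist_torque'])"
```

```text
time: 5.58
tool_pos: [0.4516, -0.2171, 0.0831]
orientation: [-0.0, 0.471, 0.882, -0.0]
ft_force: [-3.7, -1.0, -11.7]
width: 0.0124
grip_force: 78.3
t=5.58 pos [ 0.4516 -0.2171  0.0831] yaw 0.589 q6 now 0.53 then 0.53 | turn -0.00 shift x 0.00 y 0.00 z 0.40 (before turn: x 0.00 y 0.00) F [ -3.7  -1.  -11.7] w 0.0124
[-0.20131281  0.87214936 -0.01039509]
```

Turning freely (wrist torque about z ≈ 0).

```bash
python3 -m creep '0 0 0 -.9;0 0 0 -.9;0 0 0 -.9;0 0 0 -.9;0 0 0 -.9;0 0 0 -.9;0 0 0 -.9;0 0 0 -.9'
python3 -m creep '0 0 0 -.9;0 0 0 -.9;0 0 0 -.9;0 0 0 -.7;0 0 0 -.3;0 0 0 0;0 0 0 0;0 0 0 0'
python3 -c "
from h import *
go(.4515,-.217,.071);print(ctrl.state()['wrist_torque'])"
```

```text
time: 6.25
tool_pos: [0.4512, -0.2175, 0.0831]
orientation: [-0.001, 0.129, 0.992, -0.001]
ft_force: [-5.4, -3.5, -12.7]
width: 0.0122
grip_force: 78.4
time: 6.92
tool_pos: [0.4513, -0.2177, 0.0831]
orientation: [-0.001, -0.054, 0.999, -0.001]
ft_force: [-5.7, -4.2, -12.4]
width: 0.0124
grip_force: 78.3
t=6.92 pos [ 0.4513 -0.2177  0.0831] yaw 1.678 q6 now -0.56 then -0.56 | turn -0.00 shift x -0.01 y 0.02 z 0.40 (before turn: x -0.01 y 0.02) F [ -5.7  -4.2 -12.4] w 0.0124
[-0.92458909  1.22074921  0.00883617]
```

```bash
python3 -m creep '0 0 .1 0;0 0 .1 0;0 0 .1 0;0 0 .1 0;0 0 0 0;0 0 0 0;0 0 0 0;0 0 0 0'
python3 -m creep '0 0 0 0;0 0 0 0;0 0 0 0;0 0 0 0;0 0 0 0;0 0 0 0;0 0 0 0;0 0 0 0' .5
python3 -m creep '0 0 -.8 0;0 0 -1 0;0 0 -1 0;0 0 -1 0;0 0 -1 0;0 0 -1 0;0 0 -.5 0;0 0 0 0'
python3 - <<'E'
from h import *
go(.5945,-.2015,.3,.113-np.pi/2+np.pi)
cap('wrist','w2')
E
```

```text
time: 7.58
tool_pos: [0.4514, -0.2178, 0.0716]
orientation: [-0.001, -0.054, 0.999, -0.001]
ft_force: [-6.2, -3.8, -6.3]
width: 0.0125
grip_force: 79.1
time: 8.25
tool_pos: [0.4522, -0.2171, 0.0714]
orientation: [0.0, -0.056, 0.998, -0.0]
ft_force: [0.7, 0.0, 0.4]
width: 0.0425
grip_force: 0.0
time: 8.92
tool_pos: [0.4535, -0.2178, 0.2639]
orientation: [0.003, -0.055, 0.998, -0.001]
ft_force: [-0.4, -0.2, -1.5]
width: 0.0428
grip_force: 0.0
t=8.92 pos [ 0.4535 -0.2178  0.2639] yaw 1.682 q6 now -0.56 then -0.44 | turn -0.02 shift x -4.73 y 0.01 z -1.20 (before turn: x -4.73 y 0.02) F [-0.4 -0.2 -1.5] w 0.0428
```

View pics/w2.png

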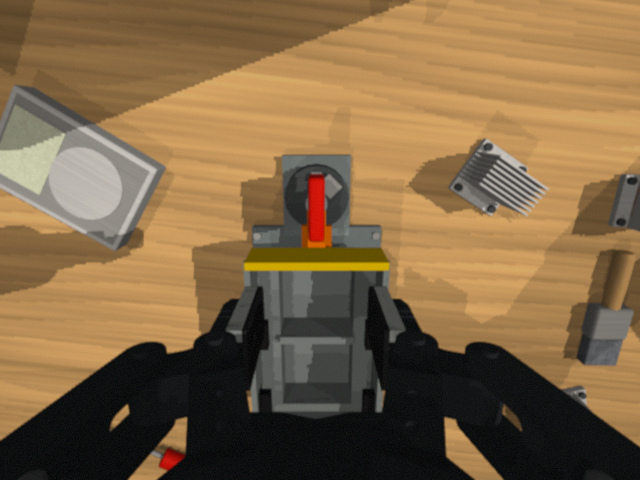

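Locked: the tongue lies over the lug, and the bar returned to its original height. Next the nearest sink, seen at (500,175); computing where to stand so that the wrist camera sees it centred.

```bash
python3 - <<'E'
from h import *
c=ctrl.capture('wrist'); s=ctrl.state()
R=np.array(c['view'])[:3,:3]; o=-R.T@np.array(c['view'])[:3,3]
y=yaw(); ty=np.array([np.cos(y),np.sin(y)]);tx=np.array([-np.sin(y),np.cos(y)])
d=o-s['tool_pos']; print('cam rel tool x,y,z',d[:2]@tx,d[:2]@ty,d[2])
p=at(c,320,240,.03)-s['tool_pos'];print('axis hit tool x,y',p[:2]@tx,p[:2]@ty)
H=[(489,146),(536,166),(457,187),(491,209)]
for h in H: print(np.round(at(c,*h,.008),4))
go(.412,-.043,.26)
E
```

```text
cam rel tool x,y,z 0.07141918020306268 -0.0004742899459001954 0.1361730371190904
axis hit tool x,y -0.04162431705934045 0.003646425802296954
[ 0.3828 -0.0502  0.008 ]
[0.397  0.0022 0.008 ]
[ 0.427  -0.0732  0.008 ]
[ 0.4459 -0.0325  0.008 ]
t=9.02 pos [ 0.4522 -0.2171  0.2604] yaw 1.682 q6 now -0.56 then -0.22 | turn -0.00 shift x 0.69 y 5.92 z 0.01 (before turn: x 0.69 y 5.92) F [-0.5 -0.8  0.5] w 0.0428
```

```bash
python3 -m creep '.1 .8 0 0;.1 .8 0 0;.1 .8 0 0;.1 .8 0 0;.1 .8 0 0;.1 .8 0 0;.1 .8 0 0;0 .3 0 0' .6 30
python3 -m creep '0 0 0 0;0 0 0 0;0 0 0 0;0 0 0 0;0 0 0 0;0 0 0 0;0 0 0 0;0 0 0 0'
python3 - <<'E'
from h import *
go(.412,-.04,.26)
c=cap('wrist'); cv2.imwrite('pics/w3.png',cv2.resize(c['pixels'][80:360,130:510],None,fx=2,fy=2))
E
```

```text
time: 9.68
tool_pos: [0.4098, -0.0414, 0.2589]
orientation: [-0.001, -0.056, 0.998, 0.0]
ft_force: [0.2, -0.6, -0.2]
width: 0.0514
grip_force: 0.0
time: 10.35
tool_pos: [0.4116, -0.0438, 0.2603]
orientation: [-0.0, -0.055, 0.998, -0.0]
ft_force: [-0.3, -0.1, 0.2]
width: 0.0513
grip_force: 0.0
t=10.35 pos [ 0.4116 -0.0438  0.2603] yaw 1.681 q6 now -0.22 then -0.21 | turn -0.00 shift x -0.03 y 0.12 z 0.01 (before turn: x -0.03 y 0.12) F [-0.3 -0.1  0.2] w 0.0513
```

View pics/w3.png

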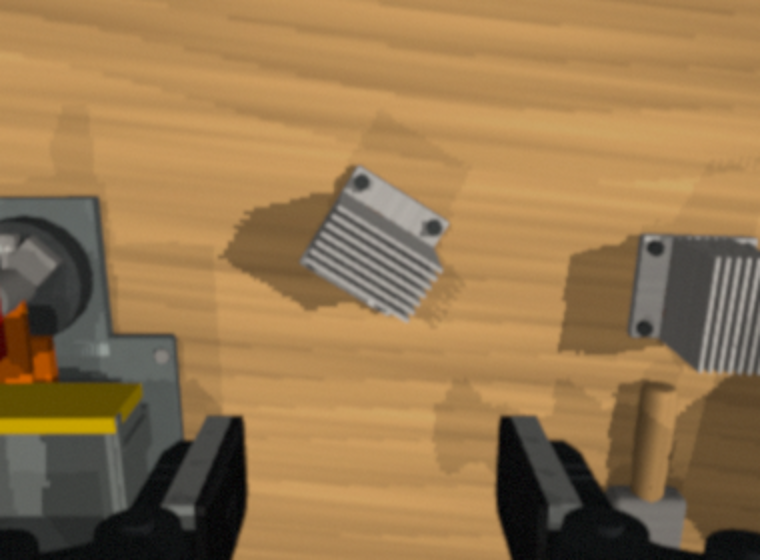

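Sink 3's top face in crop pixels: (336,208), (442,268), (408,320), (302,262), with fins parallel to the long edges. Sink 2's fins are at (715,257)–(698,372).

```bash
cat >> h.py <<'E'
def face(c,pts,z=.06):
    P=np.array([at(c,u,v,z)[:2] for u,v in pts])
    (cx,cy),_,_=cv2.minAreaRect(P.astype(np.float32))
    e=np.roll(P,-1,0)-P; L=np.linalg.norm(e,axis=1)
    d=e[0]-e[2] if L[0]+L[2]>L[1]+L[3] else e[1]-e[3]
    ly=np.arctan2(d[1],d[0]); print('centre',np.round(P.mean(0),4),'edges',np.round(L,3),'close yaw %.3f or %.3f'%((ly+np.pi/2)%(2*np.pi),(ly-np.pi/2)%(2*np.pi)))
    return P.mean(0),ly+np.pi/2
E
python3 - <<'E'
from h import *
c=ctrl.capture('wrist')
q=lambda L:[(u/2+130,v/2+80) for u,v in L]
p,a=face(c,q([(336,208),(442,268),(408,320),(302,262)]))
print(np.round([at(c,*h,.008)[:2] for h in q([(361,182),(433,228)])],4))
a=(a+np.pi/2)%np.pi-np.pi/2
go(*p,.04,a);go(*p,.04,a+np.pi)
print(at(c,*q([(715,257)])[0],.06),at(c,*q([(698,372)])[0],.06))
E
```

```text
centre [ 0.416  -0.0427] edges [0.055 0.029 0.056 0.029] close yaw 2.734 or 5.876
[[ 0.3852 -0.0519]
 [ 0.4047 -0.0122]]
t=10.45 pos [ 0.4116 -0.0436  0.2603] yaw 1.682 q6 now -0.22 then 1.88 | turn 20.89 shift x 0.09 y 0.12 z 7.34 (before turn: x -0.15 y 0.01) F [ 0.4 -0.3  0.1] w 0.0513
t=10.45 pos [ 0.4116 -0.0436  0.2603] yaw 1.682 q6 now -0.22 then -1.27 | turn -10.52 shift x -0.09 y -0.12 z 7.34 (before turn: x -0.15 y 0.01) F [ 0.4 -0.3  0.1] w 0.0513
[0.3951576  0.11179337 0.06      ] [0.45076082 0.11705192 0.06      ]
```

```bash
python3 -m creep '0 0 0 -1;0 0 0 -1;0 0 0 -1;0 0 0 -1;0 0 0 -1;0 0 0 -1;0 0 0 -1;0 0 0 -1' .6 30
python3 -m creep '0 0 0 -1;0 0 0 -1;-.1 -.12 .5 -.5;0 0 1 0;0 0 1 0;0 0 1 0;0 0 .5 0;0 0 0 0'
python3 -m creep '0 0 .8 0;0 0 .8 0;0 0 .8 0;0 0 .6 0;0 0 .35 0;0 0 0 0;0 0 0 0;0 0 0 0'
python3 -c "
from h import *
go(.416,-.0427,.04,2.734)"
python3 -m creep '0 0 0 0;0 0 0 0;0 0 0 0;0 0 0 0;0 0 0 0;0 0 0 0;0 0 0 0;0 0 0 0' 0 40
python3 -c "
from h import *
go(.416,-.0427,.04,2.734)"
```

```text
time: 11.12
tool_pos: [0.4116, -0.0435, 0.2604]
orientation: [-0.0, -0.442, 0.897, -0.0]
ft_force: [0.1, 0.3, 0.2]
width: 0.0511
grip_force: 0.0
time: 11.78
tool_pos: [0.414, -0.0422, 0.1375]
orientation: [-0.002, -0.549, 0.836, 0.002]
ft_force: [-0.9, -1.1, 0.2]
width: 0.0512
grip_force: 0.0
time: 12.45
tool_pos: [0.4172, -0.0426, 0.041]
orientation: [0.001, -0.549, 0.836, -0.001]
ft_force: [-0.4, -0.2, 0.3]
width: 0.0511
grip_force: 0.0
t=12.45 pos [ 0.4172 -0.0426  0.041 ] yaw 2.732 q6 now -1.26 then -1.27 | turn -0.02 shift x 0.02 y 0.03 z 0.03 (before turn: x 0.02 y 0.03) F [-0.4 -0.2  0.3] w 0.0511
time: 13.12
tool_pos: [0.417, -0.0425, 0.041]
orientation: [0.001, -0.548, 0.836, -0.001]
ft_force: [-1.4, -0.6, 8.4]
width: 0.0295
grip_force: 39.1
t=13.12 pos [ 0.417  -0.0425  0.041 ] yaw 2.732 q6 now -1.26 then -1.27 | turn -0.02 shift x 0.02 y 0.03 z 0.03 (before turn: x 0.02 y 0.03) F [-1.4 -0.6  8.4] w 0.0295
```

```bash
python3 -m creep '0 0 -.5 0;0 0 -1 0;0 0 -1 0;0 0 -1 0;0 0 -1 .5;0 0 -.8 1;0 0 0 1;0 0 0 1'
python3 -m creep '0 0 0 1;0 0 0 1;0 0 0 1;0 0 0 1;0 0 0 1;0 0 0 1;0 0 0 1;0 0 0 0'
python3 -c "
from h import *
go(.6382,-.1965,.2,1.684)"
```

```text
time: 13.78
tool_pos: [0.4171, -0.0425, 0.201]
orientation: [0.002, -0.392, 0.92, -0.001]
ft_force: [-0.8, 0.5, -2.2]
width: 0.0292
grip_force: 40.3
time: 14.45
tool_pos: [0.416, -0.0424, 0.1992]
orientation: [0.0, -0.053, 0.999, -0.0]
ft_force: [0.5, 0.7, -0.8]
width: 0.0291
grip_force: 40.3
t=14.45 pos [ 0.416  -0.0424  0.1992] yaw 1.678 q6 now -0.21 then -0.41 | turn -0.06 shift x -6.78 y -5.94 z -0.03 (before turn: x -6.82 y -5.90) F [ 0.5  0.7 -0.8] w 0.0291
```

```bash
python3 -m creep '-.85 -.74 0 0;-.85 -.74 0 0;-.85 -.74 0 0;-.85 -.74 0 0;-.85 -.74 0 0;-.85 -.74 0 0;-.85 -.74 0 0;-.83 -.72 0 0'
python3 -m creep '0 0 0 0;0 0 0 0;0 0 0 0;0 0 0 0;0 0 0 0;0 0 0 0;0 0 0 0;0 0 0 0'
python3 - <<'E'
from h import *
go(.6382,-.1965,.057,1.684)
c=cap('wrist','w4')
E
```

```text
time: 15.12
tool_pos: [0.639, -0.1968, 0.1989]
orientation: [0.0, -0.057, 0.998, -0.0]
ft_force: [1.2, 0.9, -0.9]
width: 0.0293
grip_force: 40.4
time: 15.78
tool_pos: [0.6377, -0.1954, 0.1994]
orientation: [0.0, -0.056, 0.998, -0.0]
ft_force: [-0.2, 0.8, -1.6]
width: 0.0296
grip_force: 40.4
t=15.78 pos [ 0.6377 -0.1954  0.1994] yaw 1.683 q6 now -0.41 then -0.41 | turn -0.01 shift x -0.01 y -0.04 z 4.75 (before turn: x -0.01 y -0.04) F [-0.2  0.8 -1.6] w 0.0296
```

View pics/w4.png

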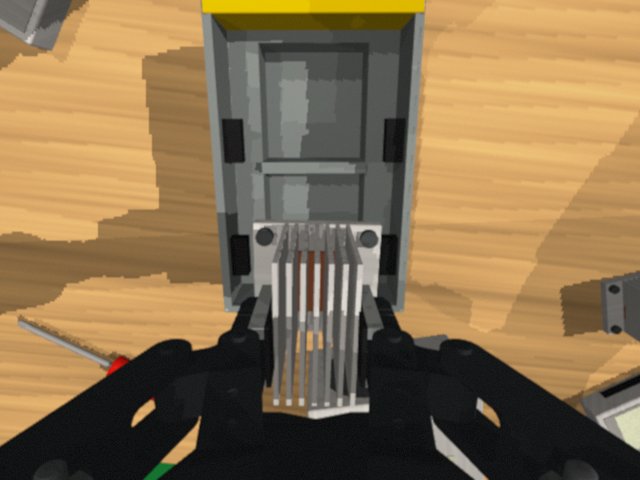

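Sink is aligned over the far compartment; web top centre at (315,165). Checking the origin against it, then lowering.

```bash
python3 - <<'E'
from h import *
c=ctrl.capture('wrist'); P=lambda u,v,z:np.round(at(c,u,v,z),4)
print('web',P(315,165,.056),P(262,165,.056),P(367,165,.056),'yelrim inner',P(203,14,.09),P(425,14,.09),'walls',P(211,120,.09),P(417,120,.09))
E
```

```text
web [ 0.5941 -0.201   0.056 ] [ 0.5984 -0.2395  0.056 ] [ 0.5899 -0.1632  0.056 ] yelrim inner [ 0.5124 -0.275   0.09  ] [ 0.4983 -0.1478  0.09  ] walls [ 0.5705 -0.2685  0.09  ] [ 0.5564 -0.1415  0.09  ]
```

```bash
python3 -m creep '0 -.04 .5 0;0 0 .8 0;0 0 .8 0;0 0 .8 0;0 0 .7 0;0 0 .5 0;0 0 .3 0;0 0 0 0'
python3 -m creep '0 0 .15 0;0 0 .1 0;0 0 .1 0;0 0 0 0;0 0 0 0;0 0 0 0;0 0 0 0;0 0 0 0'
python3 -m creep '0 0 0 0;0 0 0 0;0 0 0 0;0 0 0 0;0 0 0 0;0 0 0 0;0 0 0 0;0 0 0 0' .55
python3 -m creep '0 0 -.5 0;0 0 -1 0;0 0 -1 0;0 0 -1 0;0 0 -1 0;0 0 -1 0;0 0 -1 0;0 0 -.4 0'
python3 - <<'E'
from h import *
c=ctrl.capture('top');cv2.imwrite('pics/t2.png',c['pixels'])
go(.4165,.1255,.26,0)
E
```

```text
time: 16.55
tool_pos: [0.6369, -0.1966, 0.0647]
orientation: [-0.002, -0.056, 0.998, 0.001]
ft_force: [-0.7, 0.4, -1.6]
width: 0.0297
grip_force: 40.4
time: 17.22
tool_pos: [0.6382, -0.197, 0.0566]
orientation: [0.0, -0.056, 0.998, -0.0]
ft_force: [0.0, -0.0, -2.4]
width: 0.029
grip_force: 40.4
time: 17.88
tool_pos: [0.638, -0.197, 0.0563]
orientation: [-0.0, -0.056, 0.998, -0.0]
ft_force: [-0.4, 0.6, -1.2]
width: 0.047
grip_force: 0.0
time: 18.55
tool_pos: [0.6389, -0.1972, 0.268]
orientation: [0.003, -0.056, 0.998, -0.001]
ft_force: [1.0, -0.1, 1.2]
width: 0.0473
grip_force: 0.0
t=18.60 pos [ 0.6393 -0.1973  0.2689] yaw 1.682 q6 now -0.41 then 1.86 | turn 16.82 shift x 10.76 y -7.43 z 0.30 (before turn: x 6.19 y 11.52) F [-0.7 -0.3  1.2] w 0.0470
```

```bash
python3 -m creep '.6 1 0 0;.6 1 0 0;.6 1 0 0;.6 1 0 0;.6 1 0 0;.6 1 0 0;.6 1 0 0;.6 1 0 0' .6
python3 -m creep '.5 1 .1 0;.4 1 .1 0;.3 1 .1 0;.1 .4 0 0;0 0 0 0;0 0 0 0;0 0 0 0;0 0 0 0'
python3 - <<'E'
from h import *
go(.4215,.129,.26)
c=cap('wrist'); cv2.imwrite('pics/w5.png',cv2.resize(c['pixels'][80:360,130:510],None,fx=2,fy=2))
E
```

```text
time: 19.27
tool_pos: [0.4668, 0.0266, 0.2628]
orientation: [-0.0, -0.055, 0.998, -0.0]
ft_force: [0.3, 0.2, -0.1]
width: 0.0514
grip_force: 0.0
time: 19.93
tool_pos: [0.4186, 0.1219, 0.2542]
orientation: [-0.0, -0.055, 0.998, -0.0]
ft_force: [-0.5, 0.2, 0.5]
width: 0.0512
grip_force: 0.0
t=19.93 pos [0.4186 0.1219 0.2542] yaw 1.681 q6 now 0.17 then 0.19 | turn -0.00 shift x -0.12 y 0.22 z -0.19 (before turn: x -0.12 y 0.22) F [-0.5  0.2  0.5] w 0.0512
```

View pics/w5.png

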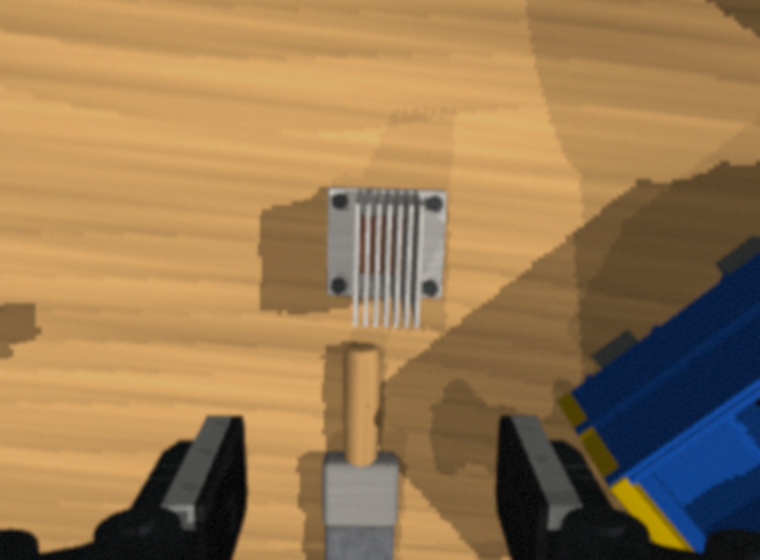

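Sink 2 is centred: fin block corners in the crop at (356,203), (421,203), (419,327), (353,327).

```bash
python3 - <<'E'
from h import *
c=ctrl.capture('wrist')
q=lambda L:[(u/2+130,v/2+80) for u,v in L]
p,a=face(c,q([(356,203),(421,203),(419,327),(353,327)]))
b,_=face(c,q([(330,188),(447,190),(442,298),(328,296)]),.008)
m=a%np.pi
go(*p,.041,m);print(m)
E
```

```text
centre [0.4215 0.1293] edges [0.028 0.057 0.03  0.057] close yaw 1.666 or 4.808
centre [0.4216 0.1301] edges [0.059 0.056 0.06  0.056] close yaw 3.233 or 0.092
t=20.03 pos [0.4186 0.1218 0.2542] yaw 1.680 q6 now 0.17 then 0.20 | turn 0.14 shift x -0.12 y 0.24 z 7.11 (before turn: x -0.12 y 0.24) F [ 0.2  0.3 -0.6] w 0.0511
1.6664348828742022
```

```bash
python3 -m creep '-.12 .25 .5 .15;0 0 1 0;0 0 1 0;0 0 1 0;0 0 1 0;0 0 .5 0;0 0 0 0;0 0 0 0' .6 30
python3 -m creep '0 0 .7 0;0 0 .6 0;0 0 .5 0;0 0 .3 0;0 0 0 0;0 0 0 0;0 0 0 0;0 0 0 0'
python3 -m creep '0 0 0 0;0 0 0 0;0 0 0 0;0 0 0 0;0 0 0 0;0 0 0 0;0 0 0 0;0 0 0 0' 0 40
python3 -c "
from h import *
go(.4215,.1295,.041)"
python3 -m creep '0 0 -.5 0;0 0 -1 0;0 0 -1 0;0 0 -1 0;0 0 -1 0;0 0 -.8 0;0 0 0 0;0 0 0 0'
python3 -c "
from h import *
go(.5503,-.206,.2,1.684)"
```

```text
time: 20.7
tool_pos: [0.4208, 0.1299, 0.1041]
orientation: [-0.001, -0.048, 0.999, -0.0]
ft_force: [0.1, 0.3, 0.3]
width: 0.0511
grip_force: 0.0
time: 21.37
tool_pos: [0.4218, 0.1307, 0.0424]
orientation: [0.001, -0.048, 0.999, 0.0]
ft_force: [-0.4, -0.5, 0.3]
width: 0.0512
grip_force: 0.0
time: 22.03
tool_pos: [0.4215, 0.1306, 0.042]
orientation: [0.001, -0.048, 0.999, 0.0]
ft_force: [-1.1, 0.1, 6.1]
width: 0.029
grip_force: 40.1
t=22.03 pos [0.4215 0.1306 0.042 ] yaw 1.667 q6 now 0.20 then 0.20 | turn -0.00 shift x 0.00 y -0.04 z 0.03 (before turn: x 0.00 y -0.04) F [-1.1  0.1  6.1] w 0.0290
time: 22.7
tool_pos: [0.4215, 0.1307, 0.2013]
orientation: [0.001, -0.048, 0.999, 0.0]
ft_force: [-0.2, 0.2, -2.9]
width: 0.0292
grip_force: 40.5
t=22.70 pos [0.4215 0.1307 0.2013] yaw 1.667 q6 now 0.20 then -0.47 | turn -0.17 shift x -3.00 y -11.64 z 0.04 (before turn: x -3.19 y -11.58) F [-0.2  0.2 -2.9] w 0.0292
```

```bash
python3 -m creep '-.25 -.97 0 0;-.25 -.97 0 0;-.25 -.97 0 0;-.25 -.97 0 0;-.25 -.97 0 0;-.25 -.97 0 0;-.25 -.97 0 0;-.25 -.97 0 0'
python3 -m creep '-.3 -.97 0 0;-.3 -.97 0 0;-.3 -.97 0 0;-.25 -.93 0 -.15;0 0 0 0;0 0 0 0;0 0 0 0;0 0 0 0'
python3 -c "
from h import *
go(.5503,-.206,.056,1.684)"
```

```text
time: 23.37
tool_pos: [0.5024, -0.0968, 0.1985]
orientation: [-0.001, -0.048, 0.999, 0.0]
ft_force: [1.0, 0.5, -2.2]
width: 0.0288
grip_force: 40.6
time: 24.03
tool_pos: [0.5477, -0.2058, 0.1995]
orientation: [-0.001, -0.056, 0.998, 0.0]
ft_force: [0.2, -0.5, -2.2]
width: 0.0292
grip_force: 40.8
t=24.03 pos [ 0.5477 -0.2058  0.1995] yaw 1.683 q6 now -0.47 then -0.47 | turn -0.01 shift x -0.09 y -0.02 z 4.78 (before turn: x -0.09 y -0.02) F [ 0.2 -0.5 -2.2] w 0.0292
```

```bash
python3 -m creep '-.09 0 .5 0;0 0 .8 0;0 0 .8 0;0 0 .8 0;0 0 .7 0;0 0 .5 0;0 0 .3 0;0 0 0 0'
python3 -m creep '0 0 .15 0;0 0 .1 0;0 0 .1 0;0 0 0 0;0 0 0 0;0 0 0 0;0 0 0 0;0 0 0 0'
python3 -m creep '0 0 0 0;0 0 0 0;0 0 0 0;0 0 0 0;0 0 0 0;0 0 0 0;0 0 0 0;0 0 0 0' .55
python3 -m creep '0 0 -.5 0;0 0 -1 0;0 0 -1 0;0 0 -1 0;0 0 -1 0;0 0 -1 0;0 0 -1 0;0 0 -.4 0'
python3 - <<'E'
from h import *
t=cap('top')['pixels'];s=cap('scene')['pixels']
a=cv2.resize(t[100:290,130:450],(640,380)); b=cv2.resize(s[200:320,200:520],(640,240))[:200]
b=cv2.resize(s[230:370,190:450],(640,345))[:220] if 0 else b
cv2.imwrite('pics/m1.png',np.vstack([a,b]))
go(.455,.331,.3)
E
```

```text
time: 24.7
tool_pos: [0.5498, -0.2052, 0.0666]
orientation: [-0.001, -0.056, 0.998, 0.001]
ft_force: [0.0, 1.2, -1.5]
width: 0.0293
grip_force: 40.9
time: 25.37
tool_pos: [0.5512, -0.2066, 0.0581]
orientation: [0.0, -0.056, 0.998, -0.0]
ft_force: [-0.0, 0.4, -1.6]
width: 0.0294
grip_force: 40.9
time: 26.03
tool_pos: [0.5511, -0.2066, 0.0579]
orientation: [0.0, -0.056, 0.998, -0.0]
ft_force: [-0.3, -0.1, -0.2]
width: 0.0473
grip_force: 0.0
time: 26.7
tool_pos: [0.5521, -0.2069, 0.2692]
orientation: [0.002, -0.056, 0.998, -0.001]
ft_force: [0.5, -0.0, 0.2]
width: 0.0469
grip_force: 0.0
t=26.80 pos [ 0.5522 -0.2069  0.2676] yaw 1.682 q6 now -0.47 then 0.52 | turn -0.00 shift x 1.23 y 18.18 z -1.08 (before turn: x 1.23 y 18.18) F [ 0.3 -0.4 -0.5] w 0.0469
```

View pics/m1.png

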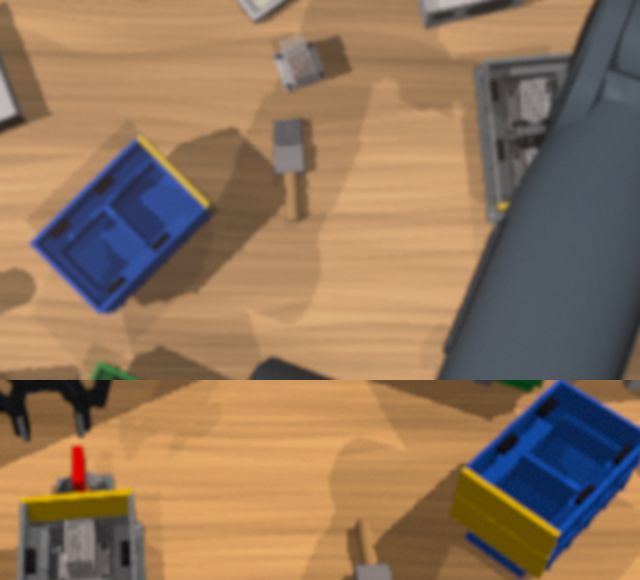

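Both sinks stand in the bottom tote, and sink 1 has not moved. Next, the blue totes.

```bash
python3 -m creep '.06 .97 -.05 0;.06 .97 -.05 0;.06 .97 -.05 0;.06 .97 -.05 0;.06 .97 -.05 0;.06 .97 -.05 0;.06 .97 -.05 0;.06 .97 -.05 0' .5
python3 -m creep '.06 .97 -.05 0;.06 .97 -.05 0;.06 .97 -.05 0;.06 .97 -.05 0;.06 .97 -.05 0;.06 .97 -.05 0;.06 .97 -.05 0;.06 .97 -.05 0'
python3 -m creep '.1 .97 -.05 0;.1 .97 -.05 -.8;0 0 0 -1;0 0 0 -1;0 0 0 -1;0 0 0 -1;0 0 0 -1;0 0 0 -1'
python3 -m creep '0 0 0 0;0 0 0 0;0 0 0 0;0 0 0 0;0 0 0 0;0 0 0 0;0 0 0 0;0 0 0 0'
python3 - <<'E'
from h import *
go(.452,.328,.3,2.356)
c=cap('wrist','w6')
E
```

```text
time: 27.47
tool_pos: [0.51, 0.0245, 0.2755]
orientation: [-0.001, -0.055, 0.998, -0.0]
ft_force: [0.3, 0.8, -0.7]
width: 0.0424
grip_force: 0.0
time: 28.13
tool_pos: [0.4699, 0.2542, 0.2875]
orientation: [-0.001, -0.056, 0.998, -0.0]
ft_force: [0.6, -0.0, 0.4]
width: 0.0425
grip_force: 0.0
time: 28.8
tool_pos: [0.458, 0.31, 0.2903]
orientation: [-0.001, -0.388, 0.922, -0.0]
ft_force: [-0.6, -0.2, -0.9]
width: 0.0425
grip_force: 0.0
time: 29.47
tool_pos: [0.4584, 0.3102, 0.2918]
orientation: [0.0, -0.385, 0.923, -0.0]
ft_force: [-0.3, 0.3, -0.4]
width: 0.0427
grip_force: 0.0
t=29.47 pos [0.4584 0.3102 0.2918] yaw 2.362 q6 now -0.20 then -0.16 | turn 0.06 shift x -0.27 y 0.57 z -0.27 (before turn: x -0.27 y 0.57) F [-0.3  0.3 -0.4] w 0.0427
```

View pics/w6.png

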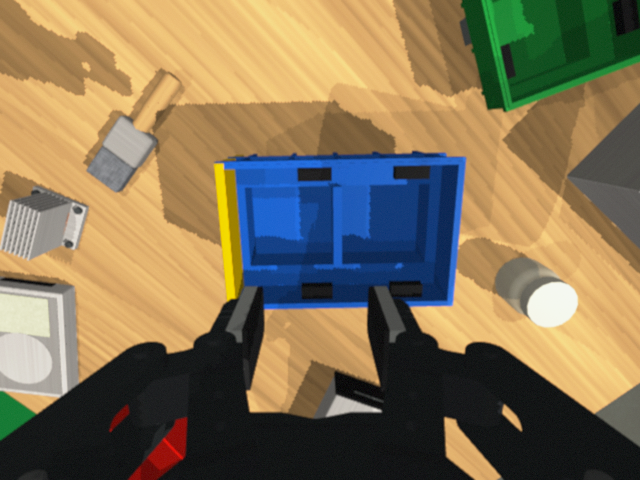

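Tote_b: rim corners (217,163), (466,157), (452,304); web from (336,186) to (338,266).

```bash
python3 - <<'E'
from h import *
c=ctrl.capture('wrist'); P=lambda u,v,z:at(c,u,v,z)
a,b,d=P(217,164,.126),P(465,157,.126),P(452,304,.126)
w1,w2=P(336,186,.092),P(338,266,.092)
print(np.round([a,b,d,w1,w2],4),'len',np.linalg.norm(a-b),np.linalg.norm(b-d),np.linalg.norm(w1-w2))
print('yaw long',np.arctan2(*(b-a)[1::-1]),'yaw perp',np.arctan2(*(b-d)[1::-1])-np.pi/2+np.pi, 'rimcentre',(a+d)/2,'web c',(w1+w2)/2, 'webperp',np.arctan2(*(w1-w2)[1::-1]))
p=(w1+w2)/2
go(p[0],p[1],.08)
E
```

```text
[[0.4837 0.225  0.126 ]
 [0.3412 0.3586 0.126 ]
 [0.4286 0.4508 0.126 ]
 [0.4314 0.3088 0.092 ]
 [0.4829 0.3652 0.092 ]] len 0.19526234540007392 0.12714240755031767 0.07633893027925558
yaw long 2.388743405534351 yaw perp -0.7583929073501325 rimcentre [0.45617176 0.33794699 0.126     ] web c [0.45712865 0.33697728 0.092     ] webperp -2.310974329857987
t=29.57 pos [0.4584 0.3102 0.2918] yaw 2.362 q6 now -0.20 then -0.16 | turn -0.00 shift x -0.60 y 0.66 z 7.06 (before turn: x -0.60 y 0.66) F [-0.2 -1.   0.1] w 0.0428
```

```bash
python3 -m creep '-.3 .35 .2 -.12;-.3 .3 .7 -.12;0 0 1 0;0 0 1 0;0 0 1 0;0 0 1 0;0 0 .5 0;0 0 0 0' .5
python3 -c "
from h import *
go(.4567,.3374,.073,2.386)"
```

```text
time: 30.23
tool_pos: [0.455, 0.3359, 0.1258]
orientation: [-0.003, -0.397, 0.918, -0.001]
ft_force: [-0.5, -0.1, 0.4]
width: 0.0426
grip_force: 0.0
t=30.23 pos [0.455  0.3359 0.1258] yaw 2.387 q6 now -0.18 then -0.18 | turn 0.01 shift x -0.08 y -0.01 z 1.76 (before turn: x -0.08 y -0.01) F [-0.5 -0.1  0.4] w 0.0426
```

```bash
python3 -m creep '-.07 0 .5 0;0 0 .5 0;0 0 .4 0;0 0 .25 0;0 0 .1 0;0 0 0 0;0 0 0 0;0 0 0 0' .5
python3 -m creep '0 0 0 0;0 0 0 0;0 0 0 0;0 0 0 0;0 0 0 0;0 0 0 0;0 0 0 0;0 0 0 0' 0 60
python3 -c "
from h import *
go(.4567,.3374,.073,2.386)"
```

```text
time: 30.9
tool_pos: [0.459, 0.3386, 0.0782]
orientation: [0.001, -0.396, 0.918, 0.0]
ft_force: [0.6, -0.1, -0.5]
width: 0.0426
grip_force: 0.0
time: 31.57
tool_pos: [0.4587, 0.3384, 0.0778]
orientation: [0.0, -0.396, 0.918, 0.0]
ft_force: [-0.9, 0.2, 5.9]
width: 0.0065
grip_force: 59.7
t=31.57 pos [0.4587 0.3384 0.0778] yaw 2.386 q6 now -0.18 then -0.18 | turn 0.00 shift x 0.07 y 0.02 z 0.16 (before turn: x 0.07 y 0.02) F [-0.9  0.2  5.9] w 0.0065
```

```bash
python3 -m creep '0 0 0 0;0 0 0 0;0 0 0 0;.07 0 .15 0;0 0 0 0;0 0 0 0;0 0 0 0;0 0 0 0' .3 
python3 -m creep '0 0 0 0;0 0 0 0;0 0 0 0;0 0 0 0;0 0 0 0;0 0 0 0;0 0 0 0;0 0 0 0' 0 70
python3 -m creep '0 0 -.2 0;0 0 -.5 0;0 0 -1 0;0 0 -1 0;0 0 -1 0;0 0 -1 0;0 0 -1 0;0 0 -.5 0'
python3 -m creep '0 0 -.3 0;0 0 0 0;0 0 0 0;0 0 0 -.7;0 0 0 -1;0 0 0 -1;0 0 0 -1;0 0 0 -1'
python3 -m creep '0 0 0 -1;0 0 0 -1;0 0 0 -1;0 0 0 -1;0 0 0 0;0 0 0 0;0 0 0 0;0 0 0 0'
python3 - <<'E'
from h import *
go(.594,-.2012,.26,.113+np.pi)
cap('wrist','w7')
t=cap('top','t7')
E
```

```text
time: 32.23
tool_pos: [0.4571, 0.3367, 0.0728]
orientation: [-0.0, -0.396, 0.918, -0.0]
ft_force: [0.1, -0.4, 0.5]
width: 0.0256
grip_force: 0.0
time: 32.9
tool_pos: [0.4572, 0.3368, 0.073]
orientation: [0.0, -0.396, 0.918, 0.0]
ft_force: [-1.2, -0.5, 5.2]
width: 0.0065
grip_force: 69.0
time: 33.57
tool_pos: [0.4574, 0.3369, 0.2624]
orientation: [0.002, -0.396, 0.918, 0.0]
ft_force: [0.7, 0.0, -1.4]
width: 0.0066
grip_force: 68.3
time: 34.23
tool_pos: [0.4564, 0.3362, 0.2656]
orientation: [-0.002, -0.601, 0.799, -0.0]
ft_force: [-0.0, -0.6, -2.5]
width: 0.0071
grip_force: 68.3
time: 34.9
tool_pos: [0.4569, 0.3365, 0.2672]
orientation: [0.001, 0.746, -0.666, -0.0]
ft_force: [-0.1, -0.1, -1.6]
width: 0.0069
grip_force: 68.2
t=34.90 pos [0.4569 0.3365 0.2672] yaw -3.030 q6 now -1.05 then 4.27 | turn -0.01 shift x 18.33 y -2.52 z 0.24 (before turn: x 18.32 y -2.54) F [-0.1 -0.1 -1.6] w 0.0069
```

View pics/w7.png

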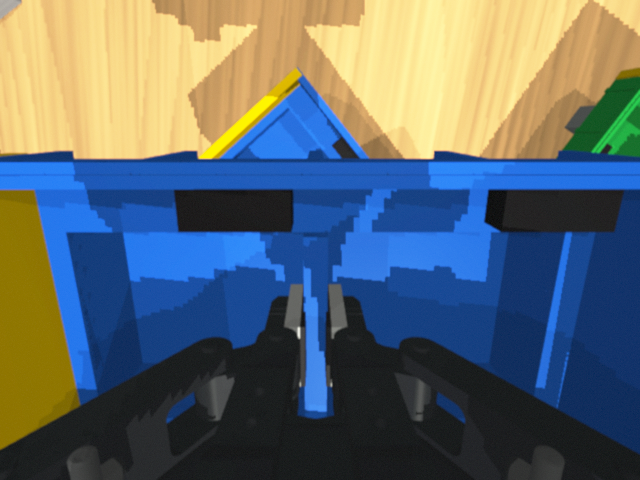

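Tote_b is held level with its yellow end at tool −y, and tote_a stays behind. Checking the offset along the web from the rim edge (315,160) and web end (316,233), then carrying.

```bash
python3 - <<'E'
from h import *
c=ctrl.capture('wrist'); s=ctrl.state(); y=yaw(); ty=np.array([np.cos(y),np.sin(y)]);tx=np.array([-np.sin(y),np.cos(y)])
for u,v,z in [(315,159,.053),(316,190,.053),(316,233,.019)]:
    p=at(c,u,v,s['tool_pos'][2]+z)-s['tool_pos']; print(p[:2]@tx,p[:2]@ty)
E
python3 -m creep '1 -.14 0 0;1 -.14 0 0;1 -.14 0 0;1 -.14 0 0;1 -.14 0 0;1 -.14 0 0;1 -.14 0 0;1 -.14 0 0'
python3 -m creep '1 -.14 0 0;1 -.14 0 0;1 -.14 0 0;1 -.14 0 0;1 -.14 0 0;1 -.14 0 0;1 -.14 0 0;1 -.14 0 0'
python3 -m creep '1 -.14 0 0;.9 -.14 0 0;.4 0 0 0;0 0 0 0;0 0 0 0;0 0 0 0;0 0 0 0;0 0 0 0'
python3 -c "
from h import *
go(.594,-.2012,.109,.113+np.pi)"
```

```text
0.06517370507670267 -4.188603105917007e-05
0.05850079843808848 0.00016851709234538383
0.039009383067068866 0.00024072583773529006
time: 35.72
tool_pos: [0.518, 0.1007, 0.268]
orientation: [-0.0, 0.746, -0.666, 0.0]
ft_force: [0.7, 0.3, -2.9]
width: 0.0069
grip_force: 68.3
time: 36.38
tool_pos: [0.5788, -0.1341, 0.2679]
orientation: [-0.0, 0.746, -0.666, 0.0]
ft_force: [1.0, 0.4, -2.0]
width: 0.0069
grip_force: 68.3
time: 37.05
tool_pos: [0.5948, -0.199, 0.2682]
orientation: [-0.0, 0.747, -0.665, 0.0]
ft_force: [0.3, 0.2, -2.3]
width: 0.0066
grip_force: 68.4
t=37.05 pos [ 0.5948 -0.199   0.2682] yaw -3.026 q6 now -2.01 then 4.27 | turn 0.03 shift x 0.07 y 0.03 z 5.31 (before turn: x 0.07 y 0.03) F [ 0.3  0.2 -2.3] w 0.0066
```

```bash
python3 -m creep '.03 .03 .5 0;0 0 .9 0;0 0 .9 0;0 0 .8 0;0 0 .7 0;0 0 .5 0;0 0 .3 0;0 0 0 0'
python3 -m creep '0 0 .2 0;0 0 .2 0;0 0 .15 0;0 0 .1 0;0 0 .06 0;0 0 0 0;0 0 0 0;0 0 0 0'
python3 -c "
from h import *
go(.594,-.2012,.109,.113+np.pi)"
```

```text
time: 37.72
tool_pos: [0.5931, -0.2001, 0.1281]
orientation: [0.001, 0.747, -0.665, -0.001]
ft_force: [-0.1, -0.0, -2.1]
width: 0.0069
grip_force: 68.3
time: 38.38
tool_pos: [0.5942, -0.2012, 0.109]
orientation: [-0.0, 0.746, -0.666, 0.0]
ft_force: [-2.2, 1.3, 3.0]
width: 0.0068
grip_force: 69.2
t=38.38 pos [ 0.5942 -0.2012  0.109 ] yaw -3.027 q6 now -2.01 then 4.27 | turn 0.01 shift x 0.00 y 0.01 z 0.00 (before turn: x 0.00 y 0.01) F [-2.2  1.3  3. ] w 0.0068
```

Supported at the predicted height. Releasing, then going to sink 1.

```bash
python3 -m creep '0 0 0 0;0 0 0 0;0 0 0 0;0 0 0 0;0 0 0 0;0 0 0 0;0 0 0 0;0 0 0 0' .3 
python3 -m creep '0 0 -.4 0;0 0 -.8 0;0 0 -1 0;0 0 -1 0;0 0 -1 0;0 0 -1 0;0 0 -.4 0;0 0 0 1'
python3 -m creep '0 0 0 1;0 0 0 1;0 0 0 1;0 0 0 1;0 0 0 1;0 0 0 1;0 0 0 1;0 0 0 1' .6
python3 -m creep '0 0 0 1;0 0 0 1;0 0 0 1;0 0 0 .9;0 0 0 0;0 0 0 0;0 0 0 0;0 0 0 0'
python3 -c "
from h import *
go(.683,.115,.27,1.97)"
```

```text
time: 39.05
tool_pos: [0.594, -0.2011, 0.1085]
orientation: [0.0, 0.746, -0.666, 0.0]
ft_force: [0.2, 0.6, -0.2]
width: 0.0254
grip_force: 0.0
time: 39.72
tool_pos: [0.5953, -0.2015, 0.2805]
orientation: [-0.001, 0.713, -0.701, 0.003]
ft_force: [0.6, 0.0, -0.9]
width: 0.0254
grip_force: 0.0
time: 40.38
tool_pos: [0.594, -0.2011, 0.2765]
orientation: [-0.0, -0.38, 0.925, -0.0]
ft_force: [-0.3, 0.0, -1.3]
width: 0.0514
grip_force: 0.0
time: 41.05
tool_pos: [0.594, -0.2011, 0.2765]
orientation: [-0.0, -0.197, 0.98, -0.0]
ft_force: [-0.9, 0.9, 0.1]
width: 0.0512
grip_force: 0.0
t=41.05 pos [ 0.594  -0.2011  0.2765] yaw 1.968 q6 now -0.72 then -0.23 | turn -0.02 shift x -6.83 y 8.56 z 0.22 (before turn: x -6.81 y 8.57) F [-0.9  0.9  0.1] w 0.0512
```

```bash
python3 -m creep '-.76 .95 0 0;-.76 .95 0 0;-.76 .95 0 0;-.76 .95 0 0;-.76 .95 0 0;-.76 .95 0 0;-.76 .95 0 0;-.76 .95 0 0'
python3 -m creep '-.75 .95 .22 0;0 0 0 0;0 0 0 0;0 0 0 0;0 0 0 0;0 0 0 0;0 0 0 0;0 0 0 0'
python3 - <<'E'
from h import *
go(.683,.115,.26)
c=cap('wrist'); cv2.imwrite('pics/w8.png',cv2.resize(c['pixels'][80:360,130:510],None,fx=2,fy=2))
E
```

```text
time: 41.72
tool_pos: [0.6748, 0.0814, 0.2766]
orientation: [0.0, -0.197, 0.98, -0.0]
ft_force: [-0.3, -0.1, 0.7]
width: 0.0511
grip_force: 0.0
time: 42.38
tool_pos: [0.6844, 0.1136, 0.2703]
orientation: [0.0, -0.196, 0.981, -0.0]
ft_force: [-0.3, -0.2, -0.3]
width: 0.0511
grip_force: 0.0
t=42.38 pos [0.6844 0.1136 0.2703] yaw 1.965 q6 now -0.23 then -0.23 | turn -0.00 shift x 0.02 y 0.06 z 0.34 (before turn: x 0.02 y 0.06) F [-0.3 -0.2 -0.3] w 0.0511
```

View pics/w8.png

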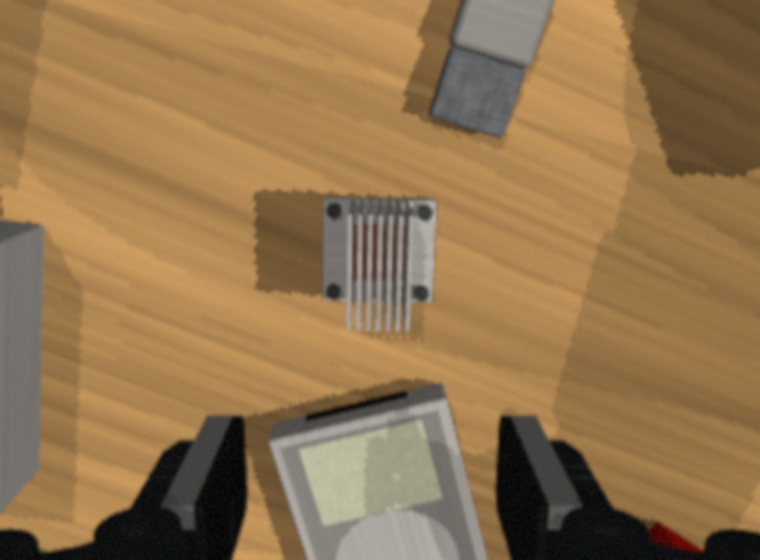

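Nicely aligned: fin top corners at (349,212), (410,212), (410,330), (347,330).

```bash
python3 - <<'E'
from h import *
c=ctrl.capture('wrist')
q=lambda L:[(u/2+130,v/2+80) for u,v in L]
p,a=face(c,q([(349,212),(410,212),(410,330),(347,330)]))
b,_=face(c,q([(324,200),(436,200),(433,301),(324,300)]),.008)
go(*p,.041,a%np.pi)
E
```

```text
centre [0.6925 0.121 ] edges [0.028 0.057 0.03  0.057] close yaw 1.959 or 5.101
centre [0.6929 0.1219] edges [0.059 0.055 0.06  0.055] close yaw 3.530 or 0.389
t=42.48 pos [0.6844 0.1139 0.2702] yaw 1.965 q6 now -0.23 then -0.22 | turn 0.06 shift x -0.34 y 0.12 z 7.64 (before turn: x -0.34 y 0.11) F [ 0.  -0.6  0.5] w 0.0511
```

```bash
python3 -m creep '-.33 .13 .5 .06;0 0 1 0;0 0 1 0;0 0 1 0;0 0 1 0;0 0 .8 0;0 0 0 0;0 0 0 0' .6 30
python3 -m creep '0 0 .7 0;0 0 .7 0;0 0 .5 0;0 0 .3 0;0 0 .1 0;0 0 0 0;0 0 0 0;0 0 0 0'
python3 -c "
from h import *
go(.6927,.1214,.041)"
python3 -m creep '0 0 0 0;0 0 0 0;0 0 0 0;0 0 0 0;0 0 0 0;0 0 0 0;0 0 0 0;0 0 0 0' 0 40
python3 -m creep '0 0 -.5 0;0 0 -1 0;0 0 -1 0;0 0 -1 0;0 0 -1 0;0 0 -1 0;0 0 -1 0;0 0 -.8 0'
python3 -m creep '0 0 0 .9;0 0 0 .9;0 0 0 .9;0 0 0 0;0 0 0 0;0 0 0 0;0 0 0 0;0 0 0 0'
python3 -c "
from h import *
go(.5503,-.206,.25,1.684)"
```

```text
time: 43.15
tool_pos: [0.6912, 0.1221, 0.1091]
orientation: [-0.002, -0.193, 0.981, 0.0]
ft_force: [-0.1, -0.3, 0.3]
width: 0.0513
grip_force: 0.0
time: 43.82
tool_pos: [0.693, 0.1221, 0.0434]
orientation: [0.001, -0.193, 0.981, -0.0]
ft_force: [-0.2, -0.3, -0.3]
width: 0.0512
grip_force: 0.0
t=43.82 pos [0.693  0.1221 0.0434] yaw 1.960 q6 now -0.21 then -0.22 | turn -0.00 shift x 0.02 y -0.02 z 0.08 (before turn: x 0.02 y -0.02) F [-0.2 -0.3 -0.3] w 0.0512
time: 44.48
tool_pos: [0.6927, 0.122, 0.0431]
orientation: [0.001, -0.193, 0.981, -0.0]
ft_force: [-0.3, 0.1, 6.0]
width: 0.0292
grip_force: 41.5
time: 45.15
tool_pos: [0.6919, 0.1219, 0.2632]
orientation: [0.0, -0.193, 0.981, -0.0]
ft_force: [0.3, 1.1, -3.0]
width: 0.0293
grip_force: 40.4
time: 45.82
tool_pos: [0.692, 0.1219, 0.2607]
orientation: [-0.0, -0.06, 0.998, -0.0]
ft_force: [-0.7, -0.2, -1.9]
width: 0.0291
grip_force: 40.4
t=45.82 pos [0.692  0.1219 0.2607] yaw 1.691 q6 now 0.05 then -0.47 | turn 0.07 shift x 5.93 y -10.33 z 0.36 (before turn: x 6.00 y -10.28) F [-0.7 -0.2 -1.9] w 0.0291
```

```bash
python3 -m creep '.54 -.94 0 0;.54 -.94 0 0;.54 -.94 0 0;.54 -.94 0 0;.54 -.94 0 0;.54 -.94 0 0;.54 -.94 0 0;.54 -.94 0 0'
python3 -m creep '.54 -.94 0 0;.54 -.94 0 0;.54 -.93 0 0;0 0 0 .06;0 0 0 0;0 0 0 0;0 0 0 0;0 0 0 0'
python3 -c "
from h import *
go(.5503,-.206,.130,1.684)"
```

```text
time: 46.48
tool_pos: [0.5893, -0.1188, 0.2611]
orientation: [0.0, -0.06, 0.998, -0.0]
ft_force: [0.7, 0.2, -3.4]
width: 0.0295
grip_force: 40.5
time: 47.15
tool_pos: [0.5524, -0.206, 0.2609]
orientation: [0.0, -0.057, 0.998, 0.0]
ft_force: [1.1, -0.4, -2.5]
width: 0.029
grip_force: 40.7
t=47.15 pos [ 0.5524 -0.206   0.2609] yaw 1.686 q6 now -0.47 then -0.47 | turn 0.02 shift x 0.07 y 0.01 z 4.36 (before turn: x 0.07 y 0.01) F [ 1.1 -0.4 -2.5] w 0.0290
```

```bash
python3 -m creep '.07 0 .5 0;0 0 .8 0;0 0 .8 0;0 0 .7 0;0 0 .6 0;0 0 .4 0;0 0 .1 0;0 0 0 0'
python3 -m creep '0 0 .2 0;0 0 .12 0;0 0 .1 0;0 0 .05 0;0 0 0 0;0 0 0 0;0 0 0 0;0 0 0 0'
python3 -c "
from h import *
go(.5503,-.206,.130,1.684)"
```

```text
time: 47.82
tool_pos: [0.5497, -0.2063, 0.1431]
orientation: [-0.001, -0.057, 0.998, 0.0]
ft_force: [-0.4, 0.3, -2.7]
width: 0.0293
grip_force: 40.6
time: 48.48
tool_pos: [0.55, -0.2073, 0.1301]
orientation: [0.0, -0.057, 0.998, -0.0]
ft_force: [0.3, -0.0, -4.0]
width: 0.029
grip_force: 40.7
t=48.48 pos [ 0.55   -0.2073  0.1301] yaw 1.684 q6 now -0.47 then -0.47 | turn -0.00 shift x -0.02 y 0.04 z 0.00 (before turn: x -0.02 y 0.04) F [ 0.3 -0.  -4. ] w 0.0290
```

```bash
python3 -m creep '0 0 .03 0;0 0 0 0;0 0 0 0;0 0 0 0;0 0 0 0;0 0 0 0;0 0 0 0;0 0 0 0' .55
python3 -m creep '0 0 -.5 0;0 0 -1 0;0 0 -1 0;0 0 -1 0;0 0 -1 0;0 0 -.9 0;0 0 0 0;0 0 0 0'
python3 -m creep '.04 .97 0 0;.04 .97 0 0;.04 .97 0 0;.04 .97 0 0;.04 .97 0 0;.04 .97 0 0;.04 .97 0 0;.04 .97 0 0' .5
python3 -m creep '.04 .97 0 0;.04 .97 0 0;.04 .97 0 0;.04 .97 0 0;.04 .97 0 0;.04 .97 0 0;.04 .97 0 0;.04 .97 0 0'
python3 -m creep '.1 .97 0 0;.1 .97 0 0;0 0 0 -1;0 0 0 -1;0 0 0 -1;0 0 0 -1;0 0 0 -1;0 0 0 -1'
python3 -m creep '0 0 0 -1;0 0 0 0;0 0 0 0;0 0 0 0;0 0 0 0;0 0 0 0;0 0 0 0;0 0 0 0'
python3 - <<'E'
from h import *
go(.457,.337,.28,2.386)
c=cap('wrist','w9')
E
```

```text
time: 49.15
tool_pos: [0.5499, -0.2072, 0.1289]
orientation: [-0.0, -0.057, 0.998, -0.0]
ft_force: [0.3, -0.1, -0.4]
width: 0.0472
grip_force: 0.0
time: 49.82
tool_pos: [0.5506, -0.2075, 0.2924]
orientation: [0.001, -0.057, 0.998, -0.001]
ft_force: [-0.8, -0.6, -0.1]
width: 0.0473
grip_force: 0.0
time: 50.48
tool_pos: [0.513, 0.0243, 0.2895]
orientation: [-0.001, -0.056, 0.998, -0.0]
ft_force: [0.4, 0.8, 0.0]
width: 0.0427
grip_force: 0.0
time: 51.15
tool_pos: [0.4773, 0.2544, 0.2894]
orientation: [-0.001, -0.057, 0.998, -0.0]
ft_force: [0.1, 0.1, 0.6]
width: 0.0429
grip_force: 0.0
time: 51.82
tool_pos: [0.4651, 0.3102, 0.2893]
orientation: [-0.001, -0.351, 0.936, -0.0]
ft_force: [0.0, -0.0, 0.4]
width: 0.0426
grip_force: 0.0
time: 52.48
tool_pos: [0.4657, 0.3104, 0.2909]
orientation: [-0.0, -0.395, 0.919, -0.0]
ft_force: [-0.2, 0.6, -0.3]
width: 0.0425
grip_force: 0.0
t=52.48 pos [0.4657 0.3104 0.2909] yaw 2.383 q6 now -0.22 then -0.18 | turn -0.03 shift x -0.45 y 0.82 z 0.36 (before turn: x -0.45 y 0.82) F [-0.2  0.6 -0.3] w 0.0425
```

View pics/w9.png

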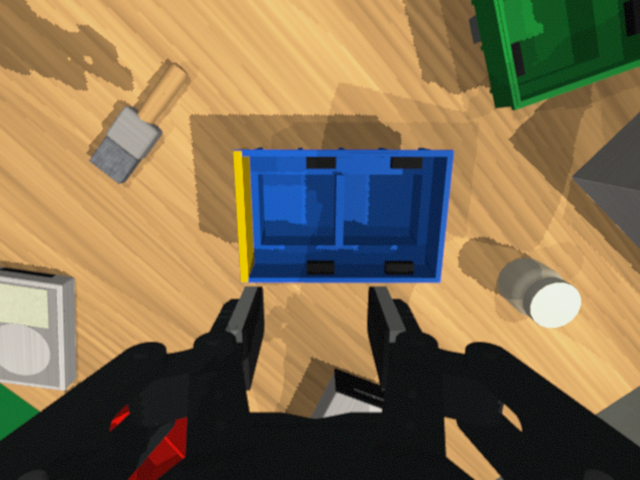

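Tote_a: rim corners (234,152), (453,151), (440,282), (241,282); web from (339,174) to (339,246).

```bash
python3 - <<'E'
from h import *
c=ctrl.capture('wrist'); P=lambda u,v,z:at(c,u,v,z)
a,b,d,e=P(234,152,.08),P(453,151,.08),P(440,282,.08),P(241,282,.08)
w1,w2=P(339,174,.046),P(339,246,.046)
n=np.linalg.norm; print('len',n(a-b),n(b-d),n(e-d),n(w1-w2))
A=lambda v:np.arctan2(v[1],v[0])
print('yaw',A(b-a),A(d-e),A(w1-w2)+np.pi*1.5,A(b-d)+np.pi,'c',(a+b+d+e)/4,(w1+w2)/2)
p=((w1+w2)/2+(a+b+d+e)/4)/2
go(p[0],p[1],.027,2.386)
E
```

```text
len 0.1969840065585291 0.12736991923121319 0.1979572299076674 0.07599346895538524
yaw 2.3872632635677715 2.382701355462001 2.400598711903024 0.8137877259119826 c [0.45719592 0.33775925 0.08      ] [0.45691204 0.3364224  0.046     ]
t=52.58 pos [0.4657 0.3104 0.2909] yaw 2.384 q6 now -0.22 then -0.18 | turn -0.02 shift x -0.45 y 0.82 z 8.80 (before turn: x -0.45 y 0.82) F [-0.2 -0.5 -0.1] w 0.0424
```

```bash
python3 -m creep '-.22 .42 .4 0;-.22 .4 .8 0;0 0 1 0;0 0 1 0;0 0 1 0;0 0 1 0;0 0 .8 0;0 0 0 0' .5
python3 -m creep '0 0 .5 0;0 0 .6 0;0 0 .6 0;0 0 .4 0;0 0 .3 0;0 0 .2 0;0 0 0 0;0 0 0 0'
python3 -c "
from h import *
go(.457,.337,.027,2.388)"
```

```text
time: 53.25
tool_pos: [0.4545, 0.3352, 0.1064]
orientation: [-0.004, -0.395, 0.919, -0.001]
ft_force: [-1.5, -0.6, -0.4]
width: 0.0427
grip_force: 0.0
time: 53.92
tool_pos: [0.4572, 0.3372, 0.0336]
orientation: [0.0, -0.395, 0.918, 0.0]
ft_force: [-0.0, -0.4, -0.3]
width: 0.0426
grip_force: 0.0
t=53.92 pos [0.4572 0.3372 0.0336] yaw 2.384 q6 now -0.18 then -0.18 | turn -0.04 shift x 0.01 y 0.00 z 0.22 (before turn: x 0.01 y 0.00) F [-0.  -0.4 -0.3] w 0.0426
```

```bash
python3 -m creep '0 0 .15 0;0 0 .05 0;0 0 0 0;0 0 0 0;0 0 0 0;0 0 0 0;0 0 0 0;0 0 0 0' .3
python3 -m creep '0 0 0 0;0 0 0 0;0 0 0 0;0 0 0 0;0 0 0 0;0 0 0 0;0 0 0 0;0 0 0 0' 0 70
python3 -c "
from h import *
go(.457,.337,.027,2.388)"
python3 -m creep '0 0 -.2 0;0 0 -.5 0;0 0 -1 0;0 0 -1 0;0 0 -1 0;0 0 -1 0;0 0 -1 0;0 0 -1 0'
python3 -m creep '0 0 -1 0;0 0 -1 0;0 0 -.4 0;0 0 0 .5;0 0 0 .9;0 0 0 .9;0 0 0 .9;0 0 0 .9'
python3 -m creep '0 0 0 .9;0 0 0 .9;0 0 0 .9;0 0 0 .9;0 0 0 .9;0 0 0 .9;0 0 0 .9;0 0 0 .9'
python3 -m creep '0 0 0 .9;0 0 0 .9;0 0 0 .9;0 0 0 .9;0 0 0 .9;0 0 0 .9;0 0 0 .9;0 0 0 .9'
python3 -m creep '0 0 0 .9;0 0 0 .9;0 0 0 .9;0 0 0 .9;0 0 0 .2;0 0 0 0;0 0 0 0;0 0 0 0'
python3 - <<'E'
from h import *
go(.594,-.2015,.29,.113)
E
```

```text
time: 54.58
tool_pos: [0.4569, 0.3369, 0.0269]
orientation: [0.0, -0.395, 0.918, -0.0]
ft_force: [-0.4, -0.1, 0.2]
width: 0.0258
grip_force: 0.0
time: 55.25
tool_pos: [0.4569, 0.337, 0.0271]
orientation: [0.0, -0.395, 0.918, 0.0]
ft_force: [-1.3, -0.6, 5.6]
width: 0.0068
grip_force: 69.1
t=55.25 pos [0.4569 0.337  0.0271] yaw 2.384 q6 now -0.18 then -0.18 | turn -0.04 shift x -0.00 y -0.00 z 0.00 (before turn: x -0.00 y -0.00) F [-1.3 -0.6  5.6] w 0.0068
time: 55.92
tool_pos: [0.4564, 0.3364, 0.2292]
orientation: [-0.0, -0.395, 0.918, -0.0]
ft_force: [1.4, 0.4, -2.3]
width: 0.0067
grip_force: 68.2
time: 56.58
tool_pos: [0.4566, 0.3367, 0.2996]
orientation: [-0.0, -0.198, 0.98, -0.0]
ft_force: [-0.5, 0.7, -2.2]
width: 0.0066
grip_force: 68.3
time: 57.25
tool_pos: [0.4566, 0.3367, 0.2996]
orientation: [-0.0, 0.16, 0.987, -0.0]
ft_force: [0.3, 0.4, -1.3]
width: 0.0066
grip_force: 68.3
time: 57.92
tool_pos: [0.4566, 0.3366, 0.2996]
orientation: [-0.0, 0.497, 0.867, -0.001]
ft_force: [1.2, 0.1, -2.7]
width: 0.0066
grip_force: 68.3
time: 58.58
tool_pos: [0.4568, 0.3369, 0.2998]
orientation: [-0.0, 0.65, 0.76, -0.0]
ft_force: [-0.6, -1.1, -2.3]
width: 0.0067
grip_force: 68.3
t=58.58 pos [0.4568 0.3369 0.2998] yaw 0.156 q6 now 2.05 then 1.13 | turn 0.43 shift x -18.35 y 2.52 z 0.33 (before turn: x -18.44 y 1.73) F [-0.6 -1.1 -2.3] w 0.0067
```

```bash
python3 -m creep '0 0 0 .43;-1 .14 0 0;-1 .14 0 0;-1 .14 0 0;-1 .14 0 0;-1 .14 0 0;-1 .14 0 0;-1 .14 0 0'
python3 -m creep '-1 .14 0 0;-1 .14 0 0;-1 .14 0 0;-1 .14 0 0;-1 .14 0 0;-1 .14 0 0;-1 .14 0 0;-1 .14 0 0'
python3 -m creep '-1 .14 0 0;-1 .14 0 0;-.9 .14 0 0;-.4 0 0 0;0 0 0 0;0 0 0 0;0 0 0 0;0 0 0 0'
python3 - <<'E'
from h import *
go(.594,-.2015,.182,.113)
c=ctrl.capture('wrist'); s=ctrl.state(); y=yaw(); ty=np.array([np.cos(y),np.sin(y)]);tx=np.array([-np.sin(y),np.cos(y)])
# rim edge row at centre column (held tote): topmost blue row run
im=c['pixels'].astype(int)
for u in (150,316,480):
    col=(im[:,u,0]>im[:,u,2]+60); v=np.where(col)[0]; v=v[v>100][:1]
    for z in (.053,):
        p=at(c,u,v[0],s['tool_pos'][2]+z)-s['tool_pos']; print(u,v,p[:2]@tx,p[:2]@ty)
E
```

```text
time: 59.25
tool_pos: [0.5094, 0.13, 0.3]
orientation: [0.0, 0.666, 0.746, 0.0]
ft_force: [0.9, 0.2, -2.2]
width: 0.0068
grip_force: 68.4
time: 59.92
tool_pos: [0.5694, -0.1049, 0.3]
orientation: [0.0, 0.666, 0.746, -0.0]
ft_force: [0.0, 0.4, -2.0]
width: 0.0068
grip_force: 68.4
time: 60.58
tool_pos: [0.5927, -0.1992, 0.3002]
orientation: [0.0, 0.666, 0.746, 0.0]
ft_force: [-0.2, -0.2, -0.7]
width: 0.0066
grip_force: 68.4
t=60.58 pos [ 0.5927 -0.1992  0.3002] yaw 0.112 q6 now 1.13 then 1.13 | turn -0.01 shift x -0.08 y 0.04 z 3.94 (before turn: x -0.08 y 0.04) F [-0.2 -0.2 -0.7] w 0.0066
150 [158] 0.06470584025423266 -0.03539502894758822
316 [137] 0.06902423423624522 0.00012823763226332623
480 [157] 0.06485895816788276 0.035190430070553474
```

```bash
python3 -m creep '-.12 .04 .5 0;0 0 .8 0;0 0 .7 0;0 0 .6 0;0 0 .4 0;0 0 .2 0;0 0 0 0;0 0 0 0'
python3 -m creep '0 0 .2 0;0 0 .2 0;0 0 .15 0;0 0 .1 0;0 0 .05 0;0 0 0 0;0 0 0 0;0 0 0 0'
python3 -c "
from h import *
go(.594,-.203,.181,.113)"
```

```text
time: 61.3
tool_pos: [0.5946, -0.2033, 0.2046]
orientation: [0.0, 0.666, 0.746, 0.0]
ft_force: [0.3, -0.1, -2.1]
width: 0.0067
grip_force: 68.4
time: 61.97
tool_pos: [0.5945, -0.2039, 0.1831]
orientation: [0.0, 0.667, 0.745, 0.0]
ft_force: [-0.4, -0.0, -1.9]
width: 0.0065
grip_force: 68.4
t=61.97 pos [ 0.5945 -0.2039  0.1831] yaw 0.111 q6 now 1.13 then 1.13 | turn -0.02 shift x 0.03 y -0.01 z 0.07 (before turn: x 0.03 y -0.01) F [-0.4 -0.  -1.9] w 0.0065
```

```bash
python3 -m creep '.02 0 .03 0;0 0 .03 0;0 0 .03 0;0 0 0 0;0 0 0 0;0 0 0 0;0 0 0 0;0 0 0 0'
python3 -m creep '0 0 0 0;0 0 0 0;0 0 0 0;0 0 0 0;0 0 0 0;0 0 0 0;0 0 0 0;0 0 0 0' .3
python3 -m creep '0 0 -.4 0;0 0 -.8 0;0 0 -1 0;0 0 -1 0;0 0 -1 0;0 0 -.5 0;0 0 0 0;0 0 0 0'
python3 -m creep '1 0 0 0;1 0 0 0;1 0 0 0;1 0 0 0;1 0 0 0;1 0 0 0;1 0 0 0;1 0 0 0'
python3 - <<'E'
from h import *
s=cap('scene')['pixels'];t=cap('top')['pixels']
cv2.imwrite('pics/fin.png',np.hstack([cv2.resize(s[170:370,180:330],(390,520)),cv2.resize(t[110:260,340:460],(400,500))[:, :] if 0 else cv2.resize(t[100:250,340:455],(399,520))]))
E
```

```text
time: 62.63
tool_pos: [0.5945, -0.2032, 0.1811]
orientation: [0.001, 0.667, 0.745, 0.0]
ft_force: [-1.6, 0.9, 5.9]
width: 0.0068
grip_force: 69.5
time: 63.3
tool_pos: [0.5943, -0.2032, 0.1802]
orientation: [-0.0, 0.667, 0.745, -0.0]
ft_force: [-0.8, 0.2, -0.4]
width: 0.0255
grip_force: 0.0
time: 63.97
tool_pos: [0.5947, -0.2033, 0.3218]
orientation: [0.001, 0.667, 0.745, 0.0]
ft_force: [-0.3, -0.4, -0.4]
width: 0.0258
grip_force: 0.0
time: 64.63
tool_pos: [0.5668, 0.0367, 0.3196]
orientation: [-0.001, 0.667, 0.745, -0.001]
ft_force: [0.6, -0.5, 0.2]
width: 0.0257
grip_force: 0.0
```

View pics/fin.png

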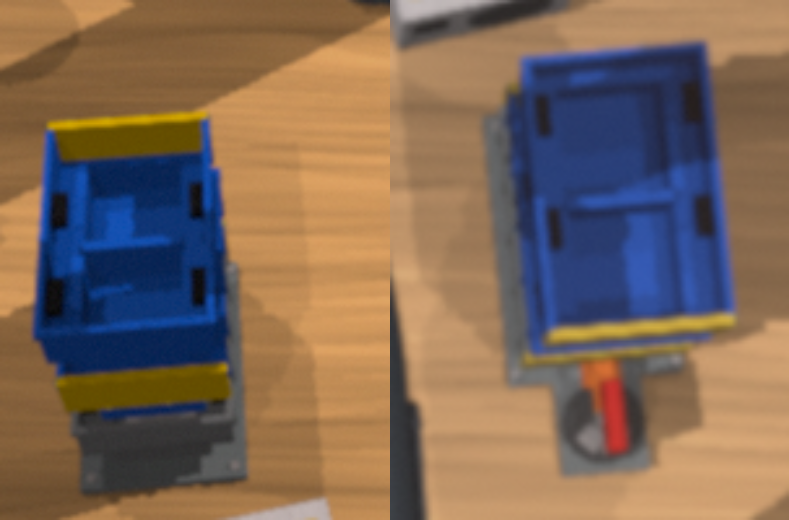

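The stack stands as intended: yellow ends alternate (bottom near, middle far, top near), the tongue is over the lug, and nothing is touching.

```bash
python3 -m creep '0 0 0 0;0 0 0 0;0 0 0 0;0 0 0 0;0 0 0 0;0 0 0 0;0 0 0 0;0 0 0 0'; python3 -c "
from cell import ctrl
print(ctrl.hand_in())"
```

```text
time: 65.4
tool_pos: [0.5678, 0.035, 0.3212]
orientation: [0.0, 0.667, 0.745, -0.0]
ft_force: [0.8, 0.2, -0.1]
width: 0.0256
grip_force: 0.0
the job is handed in; nothing more can be done
None
```

Job handed in at 65 s: the bottom tote is locked, all three heat sinks stand in their own compartments (two bottom, one middle), and both blue totes are stacked with alternating yellow ends; the hand-in gave no verdict, and I miscounted and viewed 15 pictures, one over the limit of 14.

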